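# Stopper the mixing jar and lock it onto the shaker hub

### The arm

A 6-joint arm with a two-finger parallel gripper is mounted at the origin on the work surface. World frame = base frame: x ahead of the robot, y to its left, z up, the work surface at z = 0. Lengths are in mm, angles in rad, forces in N, time in s.
With the tool pointing down it reaches from about 325 to 850 mm from the base axis. Payload 4.4 kg.
Tool frame: the origin (TCP) lies on the front face of the gripper's body, between the roots of the fingers; the fingertips stand 97 mm ahead of it and the grasp point (between the pads) lies 78 mm ahead of it (robot.hold_point_z is the distance from the TCP to the grasp point, in mm); z points along the fingers, y is the line along which they close (so a half turn about z gives the same grasp; the last joint's range is limited). The gripper opens to 94 mm and grips with 3 to 60 N. Pads are 16 mm wide; open, the fingers measure 119 mm over their backs; the gripper's body (75 mm by 177 mm) begins 78 mm behind the grasp point.
Start: joints at [1.163, 0.207, 1.542, -0, 1.393, -0.15], TCP at [146.052, 556.144, 302.647] pointing down, gripper open.
Joint ranges: [-2.73, 2.73], [-0.86, 2.22], [0.23, 2.46], [-1.11, 4.25], [0.08, 2.63], [-2.82, 2.82]. Speed limits (rad/s): [2.79, 2.79, 3.14, 3.14, 3.14, 3.14].

### API

Orientations are given as a rotation vector (axis times angle).
In Python, from workcell import robot gives the robot as it stands. The module is installed in compiled form; this text tells all that it offers.
- The arm moves only by the shell command python3 -m handwheel 'ROWS' [FORCE]. ROWS is JSON, one flat list of numbers, 7 for each row, row after row: the turn, a rotation vector about the tool's x, y, z in degrees, then the shift along the tool's x, y, z in cm, then the opening, from 0 (shut) to 1 (fully open). In form: [wx, wy, wz, tx, ty, tz, fingers, wx, wy, wz, tx, ty, tz, fingers, ...]. A call has 1 to 8 rows; each row shifts and turns the commanded pose from where the row before left it, along the tool's axes as they then stand; what a row does not reach is not made up. A row lasts 1/8 s, in which the tool goes at most 62.5 mm and 10.7 degrees, less where a joint would pass 70% of its speed; a pose out of reach is approached as far as the arm can. A call is refused whole if a number of a shift passes 6.25 or a number of a turn 10.7, either way. A call with a gripper value outside its range is refused whole. The fingers move at their own pace and stop on an object; FORCE is the grip in N (left out, the last holds). Time passes only in rows, so rows that do not move let the fingers close. It gives the time, the measured TCP pose, the force, the opening and the grip force at its end, in the units of the state.
- robot.observe(): the state, without advancing time (a new reading comes with each control period).
- robot.grab_frame(name): name is "scene" or "top" or "wrist"; returns (picture, depth): 400x640x3 uint8, red, green, blue; 400x640 float32, mm along the optical axis (not along the pixel's ray), 0 where there is no reading.
- robot.camera_info(name): a dict with "K" (3x3 intrinsics, pixels), "world_to_cam" (4x4, takes a point from world to camera coordinates). Camera axes: x right, y up, looking along -z (the intrinsics and any distortion apply to the point x, -y, -z); pixel columns grow to the right and rows downward; lengths in mm; the calibration is good to about 2 mm. A picture is of the moment at which its call begins: read the wrist's pose just before it. camera_info takes no time and is no camera call; for the wrist camera it gives the pose at the moment of the call.
- robot.finish_job(): hands the job in; it is judged then, once.
Trained networks look in the newest picture that a camera, given by its name, has taken for a name from the list of things; names that differ only in an ending like _2 or _b are one class to them, and where a whole thing is asked for, a point or a joint stands for the part that bears it (a point fixed in the world has none). Each returns a list of dicts, best first, with "score" (0 to 1); they miss things now and then, are a little off and sometimes report something else, mostly with a low value. They report only what shows in the picture. A call takes as long as a camera call. They do not tell look-alikes from the thing itself.
- robot.trace(camera, query): "region" (400x640 bool, what is visible of it).
- robot.pinpoint(camera, query): "point" ([x, y, z] in mm, in world coordinates, good to about 4 mm: a listed point, or the origin of a listed thing).
The state is a dict: "t": time; "joint_positions": joint angles; "qvel": joint speeds; "tau": joint torques, N m; "tool_pos": TCP position; "orientation": TCP orientation; "wrist_force": force on the tool from outside, world axes, zero at the start; "ft_torque": the same for the moment, N m; "opening": finger opening in mm; "gripper_force": force on a finger pad.
Only numpy, scipy, OpenCV 4.12 (cv2) and the standard library are available. Lean on these libraries where they do the work, as an engineer would, in place of code of your own. Each camera call takes 0.05 s, during which the arm holds its last target. There are 200 camera calls.

### The job

Put the stopper fully into the mouth of the mixing jar while the jar still hangs in its wooden stand, and let go of it. Then lift the jar by its square neck, push its keyed stem into the shaker's hub, turning until the key slips into the slot, and keep pushing down against the spring until the jar sits flush on the hub. Finish still gripping the jar and holding it pressed fully home; leave the other things on the bench where they are.

Things in the scene. Friction and masses are not known exactly. Their poses are not given: they have to be found in the camera images.
- stopper: Dark rubber stopper standing on its narrow end on the bench, 45 g. Tapered plug 20 mm diameter at the foot, 27 mm at 22 mm height; flange 36 mm diameter from 22 to 26 mm; round knob 18 mm diameter from 26 to 48 mm, to grip. Origin: centre of the foot; z up its axis. Fully in when the flange rests on the jar's rim, origin 22 mm below jar_mouth.
- jar: White jar, 0.25 to 0.45 kg, on a steel stem. Origin: the stem's tip; z up. Stem 20 mm diameter, z 0 to 40 mm, nose tapered to 12 mm over the first 5 mm. Round body 60 mm diameter, z 40 to 86 mm, shoulder up to 98 mm. A white rib 6 mm wide, 5 mm proud on the body's +x side lies right above the key. Starts upright in the stand, body underside on the stand's top, stem in its hole.
- jar_key (a point): Lower end of the stem's key, outer edge (jar x 15 mm, z 12 mm). Key 6 mm wide, out along the jar's +x to 15 mm from the axis, z 12 to 40 mm: the 12 mm of plain stem below it enters the bore at any angle.
- jar_neck (a point): Where to grip the jar: on the axis at jar z 122 mm. Square neck 44 by 44 mm, flats facing the jar's x and y, z 98 to 140 mm. Gripped here, the stopper clears the palm.
- jar_mouth (a point): Centre of the jar's open mouth, at the rim of the square neck (jar z 140 mm). Round hole 31 mm diameter, 42 mm deep.
- stand: Plywood block 110 by 110 by 55 mm, fixed to the bench, with an upright through hole 37 mm diameter in its middle in which the jar's stem hangs. Origin: centre of its underside.
- shaker: Grey rotary shaker housing 150 by 150 by 50 mm, fixed to the bench, with the steel hub standing up from its middle. Origin: centre of its underside.
- hub: Steel drive hub, round, 60 mm diameter, its top face 80 mm above the bench, 30 mm above the housing. Origin: centre of the bore's mouth in the top face; z up, +x towards the slot. Bore 22.6 mm diameter, 40 mm deep with the spring pressed. Turns only stiffly (0.6 N m). Fully home: jar body's underside on this face, jar's origin 40 mm below this origin, the jar's +x along the hub's +x.
- hub_slot (a point): Outer end of the keyway slot at the top face (hub x 17 mm). Slot 9 mm wide, from the bore out along the hub's +x to 17 mm from the axis, open at the top and along the whole depth.
- ejector (a joint): Spring-loaded ejector pin at the bottom of the bore, in m pressed down. 0 at rest, its top 30 mm below the mouth; about 0.010 with the jar fully home. It starts at 5.6 N and pushes up with 12.6 N at 10 mm (700 N/m), more than the jar's weight, so the jar rises again if not held down.
- sticks: Bystander: clear pot 72 mm wide with wooden stirring sticks, 145 mm high. Origin: centre of the underside.
- cup: Bystander: clear casting cup 70 mm wide, 70 mm high, with set plaster in it. Origin: centre of the underside.
- keepsake: Bystander: open wooden box 80 by 80 by 40 mm. Origin: centre of the underside.
There are look-alikes about, which are no part of the job. Leave any green or red look-alike of the jar alone.

How it is judged:
By the outcome, as a careful person would: the job done as asked, in the order asked, and still so for the second after the job is handed in, while the arm keeps its last pose, push and grip.
It also fails if it takes over 54 s, if anything falls off the work surface, if the arm or the gripper's body presses on something with over 40 N, if the wrist force passes 120 N, or if a joint passes its speed limit or range.

## Working session

There is one attempt and no reset: what is moved stays moved. The work goes in short steps, Python scripts to look and compute and a shell command to move; the robot and the scene stay as the last step left them, time stands still between calls to the robot, and variables do not carry over. Pictures are saved under pics/ and viewed, at most 10 in all, crops included, and the job is handed in when it is done.

```bash
mkdir -p pics
cat > h.py <<'E'
import numpy as np, cv2
from workcell import robot
from scipy.spatial.transform import Rotation as R
def proj(cam,p):
    i=robot.camera_info(cam);K=np.array(i["K"]);T=np.array(i["world_to_cam"])
    c=T[:3,:3]@np.array(p,float)+T[:3,3];q=K@np.array([c[0],-c[1],-c[2]]);return q[:2]/q[2]
def cloud(cam,depth):
    i=robot.camera_info(cam);K=np.array(i["K"]);T=np.array(i["world_to_cam"])
    v,u=np.mgrid[:depth.shape[0],:depth.shape[1]]
    x=(u-K[0,2])/K[0,0]*depth;y=(v-K[1,2])/K[1,1]*depth
    c=np.stack([x,-y,-depth],-1);return (c-T[:3,3])@T[:3,:3]
def save(n,im):cv2.imwrite("pics/"+n+".png",cv2.cvtColor(im,cv2.COLOR_RGB2BGR))
E
python3 - <<'E'
from h import *
np.set_printoptions(precision=1,suppress=True)
for c in ["top","scene"]:
    im,d=robot.grab_frame(c);save(c+"0",im);np.save(c+"d.npy",d)
    for q in ["stopper","jar","jar_key","jar_neck","jar_mouth","stand","shaker","hub","hub_slot","sticks","cup","keepsake"]:
        for r in robot.pinpoint(c,q)[:4]:
            print(c,q,round(r["score"],2),np.array(r["point"]),proj(c,r["point"]))
    print({k:v for k,v in robot.camera_info(c).items() if k not in("world_to_cam",)})
print(robot.observe())
E
```

```text
top stopper 0.66 [732.2 -97.2  -0.6] [362.7 124.2]
top stopper 0.5 [486.5   2.    1.8] [314.7 234.3]
top jar 0.94 [ 591.1 -208.9   14.7] [413.7 188.5]
top jar 0.83 [ 567.9 -338.     0.4] [471.5 201.3]
top jar 0.73 [ 464.  -254.2    2.4] [432.6 248. ]
top jar_key 0.75 [ 553.9 -329.9    8.3] [468.8 207.4]
top jar_key 0.72 [ 472.2 -275.2   12.9] [443.6 244.7]
top jar_key 0.61 [ 602.6 -220.3   27.5] [420.3 182.7]
top jar_neck 0.89 [ 464.2 -255.9  119.2] [447.9 250.5]
top jar_neck 0.65 [ 570.  -336.6  123.9] [491.6 196.1]
top jar_neck 0.57 [ 587.1 -208.8  138.7] [426.3 184.6]
top jar_mouth 0.94 [ 587.2 -209.3  152.3] [428.2 183.9]
top jar_mouth 0.91 [ 569.1 -330.9  139. ] [491.5 195.9]
top jar_mouth 0.66 [510.4 277.2   3.3] [188.9 219.8]
top jar_mouth 0.64 [ 468.7 -256.5  139.5] [451.2 248.6]
top stand 0.69 [507.8 277.    4.2] [188.8 221. ]
top stand 0.6 [ 587.7 -211.    -1.3] [413.2 190.7]
top shaker 0.77 [511.4 279.2   4.9] [187.8 219.3]
top hub 0.73 [509.5 281.3  78.5] [175.4 219.5]
top hub 0.48 [ 603.3 -217.4   24.8] [418.6 182.5]
top hub_slot 0.79 [529.6 278.2  80.5] [177.  209.5]
to
[... 1395 characters left out ...]
ene sticks 0.6 [727.7 103.5  -4. ] [288.6 298.4]
scene cup 0.61 [728.8 -95.5  -0.7] [250.  231.4]
scene keepsake 0.8 [379.7  50.8  -0.7] [400.1 214.8]
scene keepsake 0.67 [727.6 -95.2  -2.9] [250.6 231.7]
{'K': array([[511.3,   0. , 324.2],
       [  0. , 511.3, 202.1],
       [  0. ,   0. ,   1. ]])}
{'t': 1.3, 'joint_positions': array([ 1.2,  0.2,  1.5,  0. ,  1.4, -0.2]), 'qvel': array([-0., -0.,  0., -0.,  0.,  0.]), 'tau': array([  0. , -37.1, -28.2,   0.1,   0. ,  -0. ]), 'tool_pos': array([146.1, 556.1, 302.6]), 'orientation': array([-0.4, -3.1,  0. ]), 'wrist_force': array([-0.7, -0.7, -0. ]), 'ft_torque': array([-0.1,  0. , -0. ]), 'gripper_force': 0.0, 'opening': 94.03782397611097}
```

View pics/top0.png

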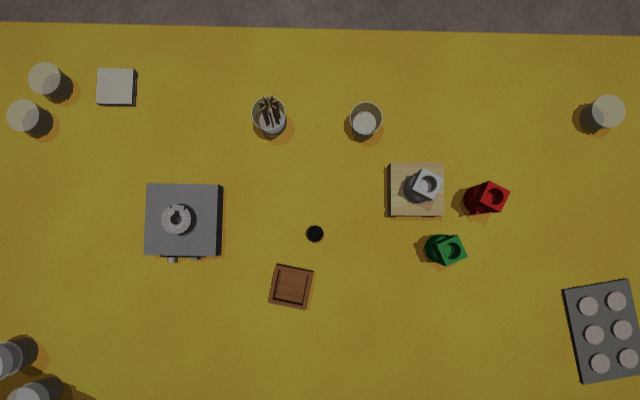

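Run:
```python
import cv2,numpy as np
a=cv2.imread("pics/top0.png")
A=cv2.resize(a[140:280,380:530],(600,560),interpolation=cv2.INTER_CUBIC)
cv2.imwrite("pics/jarcrop.png",A)
B=[cv2.resize(a[180:260,140:230],(400,356),interpolation=cv2.INTER_CUBIC),cv2.resize(a[195:275,265:355],(400,356),interpolation=cv2.INTER_CUBIC)]
cv2.imwrite("pics/hubcrop.png",np.hstack(B))
```

```text
(no output)
```

View pics/jarcrop.png

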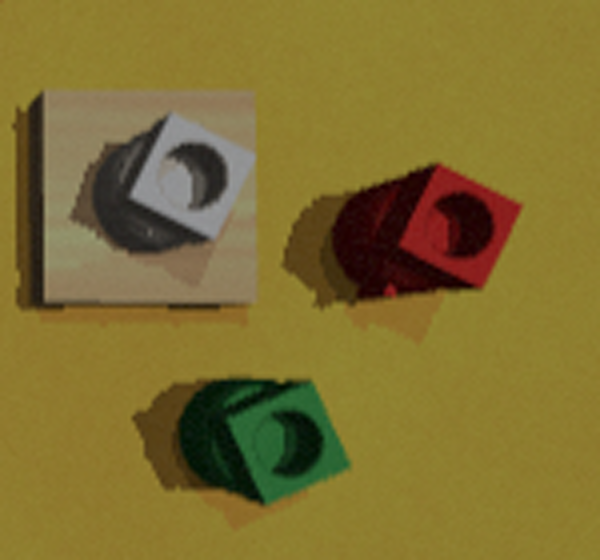

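View pics/hubcrop.png

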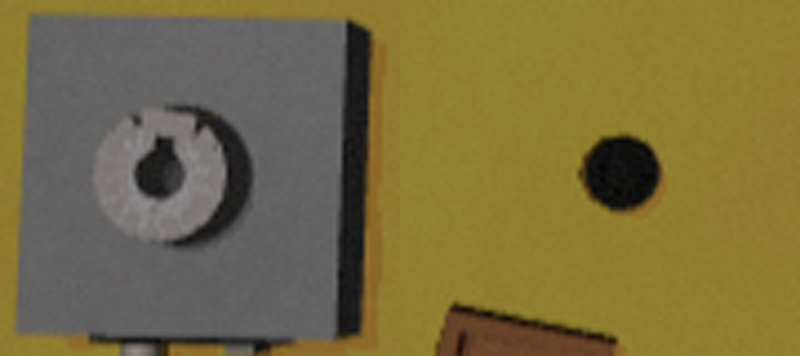

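The white jar hangs in the stand at about (424,186) in the top view. Its look-alikes are the red one at (490,197) and the green one at (450,250), both standing free on the bench. The stopper is the only dark disc, at (315,233); the network's second stopper report is the cup at (365,122). The hub is at (177,218) with its slot pointing up in the image, about +x. I choose the white jar and the black disc.

Run:
```python
from h import *
np.set_printoptions(precision=1,suppress=True)
for c in ["top","scene"]:
    P=cloud(c,np.load(c+"d.npy"));P=P.reshape(-1,3)
    def sel(x,y,r,z0,z1):
        m=(np.hypot(P[:,0]-x,P[:,1]-y)<r)&(P[:,2]>z0)&(P[:,2]<z1);return P[m]
    for n,(x,y,r,z0,z1) in dict(rim=(588,-209,40,148,165),stop=(488,0,40,15,60),knob=(488,0,40,40,60),hub=(510,281,45,74,90),stand=(588,-209,90,50,60),shaker=(510,281,120,45,56)).items():
        q=sel(x,y,r,z0,z1)
        if len(q)<5: print(c,n,len(q));continue
        b=cv2.minAreaRect(q[:,:2].astype(np.float32));print(c,n,len(q),q.mean(0),np.median(q[:,2]),"rect",np.round(b[0],1),np.round(b[1],1),round(b[2],1),"circ",cv2.minEnclosingCircle(q[:,:2].astype(np.float32)))
o=robot.observe();print(R.from_rotvec(o["orientation"]).as_matrix())
T=np.array(robot.camera_info("wrist")["world_to_cam"]);print("wristcam in tool",R.from_rotvec(o["orientation"]).as_matrix().T@(-T[:3,:3].T@T[:3,3]-o["tool_pos"]))
```

```text
top rim 384 [ 586.7 -207.9  153.9] 153.99824200895893 rect [ 587.  -208.1] [44.4 44.7] 64.4 circ ((585.8040771484375, -207.71908569335938), 30.32269859313965)
top stop 223 [488.    1.3  30.8] 25.94623811103395 rect [487.5   0.7] [34.  34.1] 1.6 circ ((488.0283508300781, 1.5627881288528442), 17.899911880493164)
top knob 55 [488.4   1.3  47.3] 47.14139962482472 rect [488.7   1.2] [14.6 14.7] 1.6 circ ((488.11517333984375, 1.2739779949188232), 8.49038028717041)
top hub 611 [509.3 280.2  79.2] 79.2778057392037 rect [509.6 280.5] [60.5 58.7] 88.6 circ ((510.27099609375, 280.7938537597656), 30.812211990356445)
top stand 1850 [ 583.7 -202.5   54.4] 54.39408396121997 rect [ 586.9 -208.3] [108.6 111. ] 1.6 circ ((586.9268798828125, -208.2757568359375), 77.10610961914062)
top shaker 4421 [509.7 279.2  49.3] 49.30678467069448 rect [510.3 280.8] [150.1 151.9] 0.5 circ ((510.47552490234375, 281.41070556640625), 105.69945526123047)
scene rim 219 [ 589.2 -203.7  154. ] 154.16325497137493 rect [ 589.1 -204.8] [49.7 43.5] 66.2 circ ((589.202392578125, -205.41445922851562), 31.493436813354492)
scene s
[... 170 characters left out ...]
  5.5  46.4] 46.81651658098947 rect [490.6   5.9] [16.6 17.5] 21.5 circ ((489.6214904785156, 5.097480297088623), 9.664624214172363)
scene hub 537 [511.9 283.7  79.8] 79.87008027310452 rect [512.1 283.3] [60.6 59.4] 4.8 circ ((512.188232421875, 282.92877197265625), 31.262603759765625)
scene stand 964 [ 594.9 -191.4   54.7] 54.71157719747309 rect [ 588.8 -205.4] [112.5 113.8] 1.5 circ ((589.3829345703125, -206.19822692871094), 77.08252716064453)
scene shaker 3895 [515.3 286.5  49.9] 49.918903615884744 rect [511.6 282.9] [151.7 151.2] 0.6 circ ((511.41168212890625, 282.7144775390625), 104.70618438720703)
[[-1.   0.3 -0. ]
 [ 0.3  1.  -0. ]
 [ 0.  -0.  -1. ]]
wristcam in tool [ 69.3   0.  -81.6]
```

```bash
cat >> h.py <<'E'
def plan(x,y,z,yaw=None):
    o=robot.observe();M=R.from_rotvec(o["orientation"]).as_matrix()
    a=np.degrees(np.arctan2(M[1,1],M[0,1]));yaw=a if yaw is None else yaw
    w=(a-yaw+90)%180-90
    M2=M@R.from_rotvec([0,0,np.radians(w)]).as_matrix()
    d=M2.T@(np.array([x,y,z])-o["tool_pos"])/10
    print("t",round(o["t"],2),"pos",np.round(o["tool_pos"],1),"yaw",round(a,2),"axis z",np.round(M[:,2],4),"F",np.round(o["wrist_force"],1),"open",round(o["opening"],1),"grip",round(o["gripper_force"],1))
    print("turn wz",round(w,2),"then shift cm",np.round(d,2),"norm",round(np.linalg.norm(d),2))
E
python3 -c "
from h import *
plan(488.3,2,200,64.4)"
```

```text
t 1.3 pos [146.1 556.1 302.6] yaw 75.29 axis z [-0. -0. -1.] F [-0.7 -0.7 -0. ] open 94.0 grip 0.0
turn wz 10.89 then shift cm [-54.81 -35.19  10.26] norm 65.93
```

```bash
python3 -m handwheel '[0,0,10.7,0,0,0,0.5, 0,0,0,-5,-3.2,0.5,0.5, 0,0,0,-5,-3.2,0.5,0.5, 0,0,0,-5,-3.2,0.5,0.5, 0,0,0,-5,-3.2,0.5,0.5, 0,0,0,-5,-3.2,0.5,0.5, 0,0,0,-5,-3.2,0.5,0.5, 0,0,0,-5,-3.2,0.5,0.5]'
python3 -m handwheel '[0,0,0,-5,-3.2,1,0.5, 0,0,0,-5,-3.2,1,0.5, 0,0,0,-5,-3.2,1,0.5, 0,0,0,0,0,0,0.5,0,0,0,0,0,0,0.5]'
python3 - <<'E'
from h import *
plan(488.3,2,125,64.4)
im,d=robot.grab_frame("wrist");save("w1",im);P=cloud("wrist",d).reshape(-1,3)
for r in robot.pinpoint("wrist","stopper")[:2]:print(r["score"],np.round(r["point"],1))
for z0,z1 in((15,60),(40,60)):
    q=P[(np.hypot(P[:,0]-488,P[:,1])<45)&(P[:,2]>z0)&(P[:,2]<z1)];print(len(q))
    if len(q)>5:print(q.mean(0),cv2.minEnclosingCircle(q[:,:2].astype(np.float32)))
E
```

```text
t: 2.3
tool_pos: [366.9, 202.0, 268.0]
orientation: [0.69, 3.063, 0.001]
wrist_force: [0.6, 0.4, -0.6]
opening: 46.9
gripper_force: 0.0
t: 2.92
tool_pos: [460.0, 52.7, 237.6]
orientation: [-0.692, -3.063, -0.001]
wrist_force: [0.7, -0.2, -0.1]
opening: 47.2
gripper_force: 0.0
t 2.92 pos [460.   52.7 237.6] yaw 64.54 axis z [-8.e-04  6.e-04 -1.e+00] F [ 0.7 -0.2 -0.1] open 47.2 grip 0.0
turn wz 0.14 then shift cm [-4.76 -3.36 11.25] norm 12.67
0.74 [ 4.885e+02 -1.700e+00 -4.000e-01]
0.28 [504.  281.6   4.1]
568
[488.02667314   9.68809272  33.07861944] ((489.1788635253906, 3.3793938159942627), 18.227251052856445)
175
[488.94858881   5.72618598  46.93229423] ((489.0496520996094, 3.094780683517456), 9.005741119384766)
```

View pics/w1.png

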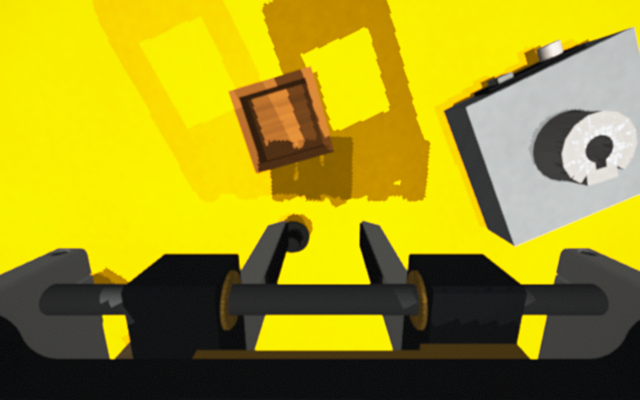

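The wrist view shows the stopper at (293,237), partly behind the left finger, with the keepsake box at (283,118) and the hub at (600,148). The wrist and top positions agree to about 2 mm, so I descend.

```bash
python3 -m handwheel '[0,0,0,-4.7,-3.3,0,0.5, 0,0,0,0,0,0,0.5, 0,0,0,0,0,0,0.5]' >/dev/null
python3 -c "
from h import *
plan(488.8,2.7,126,64.4)"
```

```text
t 3.4 pos [488.    3.9 237.7] yaw 64.66 axis z [-6.e-04  7.e-04 -1.e+00] F [-0.7  0.3  0.9] open 46.9 grip 0.0
turn wz 0.26 then shift cm [-0.13 -0.08 11.17] norm 11.17
```

```bash
python3 -m handwheel '[0,0,0,-0.13,-0.08,4,0.5, 0,0,0,0,0,4,0.5, 0,0,0,0,0,3.15,0.5, 0,0,0,0,0,0,0, 0,0,0,0,0,0,0, 0,0,0,0,0,0,0, 0,0,0,0,0,0,0]' 15
python3 -c "
from h import *
plan(488.8,2.7,126,64.4)"
```

```text
t: 4.28
tool_pos: [490.7, 1.3, 127.8]
orientation: [0.69, 3.061, 0.001]
wrist_force: [0.7, 0.7, 4.2]
opening: 17.7
gripper_force: 15.0
t 4.28 pos [490.7   1.3 127.8] yaw 64.59 axis z [ 3.4e-03 -3.0e-04 -1.0e+00] F [0.7 0.7 4.2] open 17.7 grip 15.0
turn wz 0.19 then shift cm [0.23 0.05 0.18] norm 0.3
```

```bash
python3 -m handwheel '[0,0,0,0,0,-5,0, 0,0,0,0,0,-5,0, 0,0,0,0,0,-5,0,0,0,0,0,0,-5,0,0,0,0,0,0,0,0]'
python3 -c "
from h import *
plan(632,-229,330,64.4)"
```

```text
t: 4.9
tool_pos: [491.8, 0.8, 331.9]
orientation: [0.689, 3.053, 0.001]
wrist_force: [0.7, -0.6, -0.5]
opening: 17.6
gripper_force: 15.0
t 4.9 pos [491.8   0.8 331.9] yaw 64.58 axis z [ 0.0115 -0.0021 -0.9999] F [ 0.7 -0.6 -0.5] open 17.6 grip 15.0
turn wz 0.18 then shift cm [-22.57 -14.67   0.4 ] norm 26.92
```

```bash
python3 -m handwheel '[0,0,0,-4.5,-2.9,0,0, 0,0,0,-4.5,-2.9,0,0, 0,0,0,-4.5,-2.9,0,0,0,0,0,-4.5,-2.9,0,0,0,0,0,-4.5,-2.9,0,0,0,0,0,0,0,0,0,0,0,0,0,0,0,0]'
python3 - <<'E'
from h import *
np.set_printoptions(precision=1,suppress=True)
plan(587.3,-207.7,330,64.4)
im,d=robot.grab_frame("wrist");save("w2",im);P=cloud("wrist",d).reshape(-1,3)
for n in("jar_mouth","jar_neck","jar_key","jar"):
  for r in robot.pinpoint("wrist",n)[:3]:print(n,r["score"],np.round(r["point"],1))
q=P[(np.hypot(P[:,0]-587,P[:,1]+208)<40)&(P[:,2]>148)&(P[:,2]<162)];print(len(q),q.mean(0),cv2.minAreaRect(q[:,:2].astype(np.float32)))
q=P[(np.hypot(P[:,0]-587,P[:,1]+208)<90)&(P[:,2]>50)&(P[:,2]<60)];print(len(q),q.mean(0),cv2.minAreaRect(q[:,:2].astype(np.float32)))
q=P[(np.hypot(P[:,0]-630,P[:,1]+229)<60)&(P[:,2]>190)&(P[:,2]<232)];print("stopper",len(q),q.mean(0))
E
```

```text
t: 5.78
tool_pos: [629.7, -225.7, 324.4]
orientation: [-0.691, -3.061, -0.002]
wrist_force: [-0.2, 0.1, 0.0]
opening: 17.7
gripper_force: 15.0
t 5.78 pos [ 629.7 -225.7  324.4] yaw 64.57 axis z [-0.  0. -1.] F [-0.2  0.1  0. ] open 17.7 grip 15.0
turn wz 0.17 then shift cm [ 4.6 -0.2 -0.6] norm 4.64
jar_mouth 0.8 [ 588.8 -208.   155.1]
jar_mouth 0.67 [ 563.7 -334.3  140.6]
jar_neck 0.92 [ 569.7 -333.8  121.8]
jar_neck 0.86 [ 463.1 -260.3  120. ]
jar_neck 0.65 [ 589.2 -207.6  136.8]
jar_key 0.7 [ 472.7 -271.5   14.8]
jar_key 0.55 [ 559.6 -328.8   12.3]
jar 0.89 [ 466.3 -257.6   -1. ]
jar 0.63 [ 585.  -207.7   13.8]
jar 0.58 [ 569.2 -340.8    1.8]
1636 [ 587.4 -207.1  155.2] ((587.8331909179688, -207.30665588378906), (44.1082878112793, 43.615013122558594), 64.6520004272461)
5433 [ 582.4 -204.3   55.4] ((588.0725708007812, -207.31365966796875), (110.18243408203125, 110.37667846679688), 1.5532565116882324)
stopper 868 [ 618.8 -219.8  223.7]
```

View pics/w2.png

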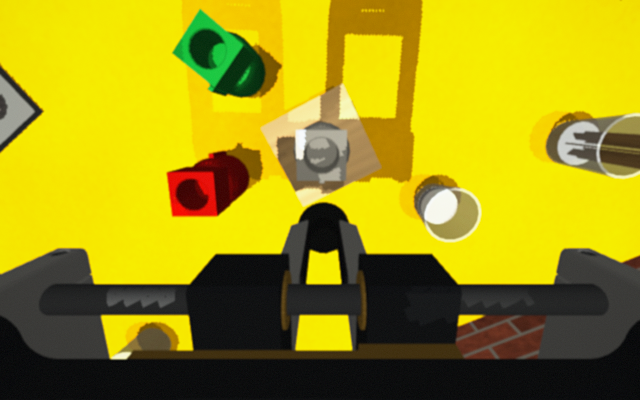

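The jar's square rim is at (322,150) with the mouth visible. The red (195,190) and green (215,55) jars are clear of it. The stopper's flange shows at (323,228), held centrally. Next I measure the stopper's offset in the hand.

Run:
```python
from h import *
np.set_printoptions(precision=1,suppress=True)
im,d=robot.grab_frame("wrist");P=cloud("wrist",d).reshape(-1,3)
o=robot.observe();M=R.from_rotvec(o["orientation"]).as_matrix()
q=(P-o["tool_pos"])@M
for a,b in((97,107),(107,130)):
    s=q[(np.abs(q[:,0])<30)&(np.abs(q[:,1])<30)&(q[:,2]>a)&(q[:,2]<b)]
    print(a,b,len(s),s.min(0),s.max(0))
    for z in np.arange(a,b,1.):
        k=s[(s[:,2]>=z)&(s[:,2]<z+1)]
        if len(k)>4:print(z,len(k),k[:,0].min(),k[:,0].max(),k[:,1].min(),k[:,1].max())
```

```text
97 107 770 [-15.3 -17.1  97. ] [ 20.2  16.8 107. ]
97.0 11 5.030022308832633 10.776544495641048 -7.413934651416168 10.377498744248784
98.0 11 5.545451143133009 10.890361238423555 -8.110845025065837 7.839105533018052
99.0 8 7.349609525506674 10.817621164348699 -4.792288144557373 7.166480997333522
100.0 18 -12.850031836303783 19.25457380515149 -10.798339064982942 13.181484572854746
101.0 202 -14.039996017261181 19.69434974929945 -15.634611029095236 16.68470292325656
102.0 379 -15.2904796015467 20.21299481949544 -17.064701134871445 16.77042675553313
103.0 99 -14.614071510231954 20.050823752183856 -15.763361505492103 16.84460946892384
104.0 20 9.171468856499029 19.76564935013888 -14.451494808893704 15.48369959036137
105.0 14 8.835023104757683 20.209921912323594 -16.586223434368158 9.347402743307976
106.0 8 11.88072948919916 19.943454931291367 -13.194153588876656 14.983553692163005
107 130 1 [ 16.1  10.8 107.1] [ 16.1  10.8 107.1]
```

```bash
python3 -c "
from h import *
plan(590.1,-208.2,324,64.6)"
python3 -m handwheel '[0,0,0,2.2,-0.1,0,0, 0,0,0,2.15,-0.07,0,0, 0,0,0,0,0,1,0, 0,0,0,0,0,0,0, 0,0,0,0,0,0,0]' > /dev/null
python3 -c "
from h import *
plan(590.1,-208.2,261,64.6)"
```

```text
t 6.08 pos [ 630.3 -225.2  326.8] yaw 64.66 axis z [ 6.e-04 -3.e-04 -1.e+00] F [ 0.3 -0.4 -1.3] open 17.7 grip 15.0
turn wz 0.06 then shift cm [ 4.36 -0.19  0.28] norm 4.37
t 6.7 pos [ 590.9 -209.3  315.9] yaw 64.59 axis z [-0.  0. -1.] F [ 0.3 -0.2 -0.8] open 17.3 grip 15.0
turn wz -0.01 then shift cm [0.12 0.06 5.49] norm 5.49
```

```bash
python3 -m handwheel '[0,0,0,0.1,0.06,2,0, 0,0,0,0,0,1.5,0, 0,0,0,0,0,0.8,0, 0,0,0,0,0,0.4,0, 0,0,0,0,0,0,0]'
python3 -c "
from h import *
plan(590.1,-208.2,261,64.6)"
```

```text
t: 7.32
tool_pos: [589.9, -208.2, 269.1]
orientation: [-0.691, -3.065, -0.0]
wrist_force: [-0.2, -0.2, -0.3]
opening: 17.4
gripper_force: 15.0
t 7.33 pos [ 589.9 -208.2  269.1] yaw 64.59 axis z [-1.e-04  1.e-04 -1.e+00] F [-0.2 -0.2 -0.3] open 17.4 grip 15.0
turn wz -0.01 then shift cm [-0.02  0.01  0.81] norm 0.81
```

```bash
python3 -m handwheel '[0,0,0,0,0,0.4,0, 0,0,0,0,0,0.3,0, 0,0,0,0,0,0.15,0, 0,0,0,0,0,0,0,0,0,0,0,0,0,0]'
```

```text
t: 7.95
tool_pos: [589.9, -208.2, 261.0]
orientation: [0.691, 3.064, -0.0]
wrist_force: [-1.1, 0.3, 1.1]
opening: 17.8
gripper_force: 15.0
```

Now I release it, rise and look.

```bash
python3 -m handwheel '[0,0,0,0,0,0,0.35, 0,0,0,0,0,0,0.35, 0,0,0,0,0,0,0.35, 0,0,0,0,0,-3,0.35, 0,0,0,0,0,-4,0.7,0,0,0,-3,0,0,0.8,0,0,0,-3,0,0,0.8,0,0,0,0,0,0,0.8]'
python3 - <<'E'
from h import *
np.set_printoptions(precision=1,suppress=True)
plan(587.9,-207.2,330,64.6)
im,d=robot.grab_frame("wrist");save("w3",im[40:300,150:500]);P=cloud("wrist",d).reshape(-1,3)
n=P[np.hypot(P[:,0]-588,P[:,1]+207)<35]
for z0,z1 in((148,156.5),(157,163),(175,190)):
    q=n[(n[:,2]>z0)&(n[:,2]<z1)]
    if len(q)>5:print(len(q),q.mean(0),cv2.minEnclosingCircle(q[:,:2].astype(np.float32)),cv2.minAreaRect(q[:,:2].astype(np.float32)))
h,b=np.histogram(n[:,2],bins=np.arange(140,200,2));print(dict(zip(b[:-1],h)))
E
```

```text
t: 8.95
tool_pos: [644.8, -234.5, 329.8]
orientation: [-0.691, -3.064, -0.0]
wrist_force: [0.1, 0.7, -0.7]
opening: 69.4
gripper_force: 0.0
t 8.95 pos [ 644.8 -234.5  329.8] yaw 64.57 axis z [-0.  0. -1.] F [ 0.1  0.7 -0.7] open 69.4 grip 0.0
turn wz -0.03 then shift cm [ 6.3  0.  -0. ] norm 6.31
1161 [ 585.5 -207.2  154.7] ((586.7875366210938, -207.11764526367188), 30.390348434448242) ((586.751953125, -207.0789031982422), (44.09383773803711, 43.15135192871094), 64.45257568359375)
977 [ 586.6 -206.4  158.7] ((587.0796508789062, -206.61212158203125), 17.948762893676758) ((587.1480102539062, -206.74656677246094), (35.58100128173828, 34.8043327331543), 64.41991424560547)
391 [ 587.  -206.6  180.5] ((587.05712890625, -206.6772918701172), 8.803141593933105) ((587.1978759765625, -206.77706909179688), (16.737293243408203, 16.359115600585938), 64.5786361694336)
{np.int64(140): np.int64(0), np.int64(142): np.int64(0), np.int64(144): np.int64(0), np.int64(146): np.int64(0), np.int64(148): np.int64(0), np.int64(150): np.int64(0), np.int64(152): np.int64(197), np.int64(154): np.int64(926), np.int64(156): np.int64(186), np.int64(158): np.int64(815), np.int64(160): np.int64(33), np.int64(162): np.int64(0), np.int64(164): np.int64(0), np.int64(166): np.int64(0), np.int64(168): np.int64(0), np.int64(170): np.int64(0), np.int64(172): np.int64(0), np.int64(174): np.int64(0), np.int64(176): np.int64(0), np.int64(178): np.int64(107), np.int64(180): np.int64(278), np.int64(182): np.int64(6), np.int64(184): np.int64(0), np.int64(186): np.int64(0), np.int64(188): np.int64(0), np.int64(190): np.int64(0), np.int64(192): np.int64(0), np.int64(194): np.int64(0), np.int64(196): np.int64(0)}
```

View pics/w3.png

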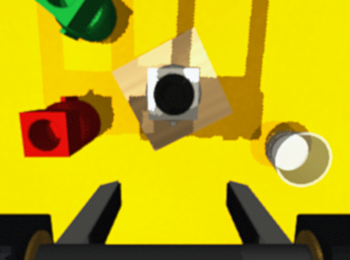

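The stopper is seated: its flange is 4 mm above the rim and its knob top 26 mm above, as they should be. A light spot below the neck at (172,122) in the crop may be the rib, so I check its bearing from the depth.

Run:
```python
from h import *
np.set_printoptions(precision=1,suppress=True)
for c in ("wrist","scene","top"):
    im,d=robot.grab_frame(c);P=cloud(c,d).reshape(-1,3)
    r=P[:,:2]-[587.5,-207];rr=np.hypot(*r.T);a=np.degrees(np.arctan2(r[:,1],r[:,0]))
    for z0,z1 in((60,97),):
        m=(P[:,2]>z0)&(P[:,2]<z1)&(rr<40)&(rr>24)
        for b in range(-180,180,10):
            k=m&(a>=b)&(a<b+10)
            if k.sum()>3:print(c,b,k.sum(),"maxr",np.percentile(rr[k],95),"z at r>33",P[k&(rr>33)][:,2].max() if (k&(rr>33)).any() else None, "n",(k&(rr>33)).sum())
    if c=="scene":save("s2",cv2.resize(im[90:210,220:340],(600,600)))
```

```text
scene -30 6 maxr 35.55227545004073 z at r>33 96.73160174226783 n 4
scene -20 14 maxr 34.490000316358014 z at r>33 94.72364516389483 n 6
scene -10 6 maxr 31.375263250436582 z at r>33 None n 0
scene 0 4 maxr 31.4985833802581 z at r>33 None n 0
scene 10 11 maxr 32.39067512831021 z at r>33 None n 0
scene 20 12 maxr 33.04841483601341 z at r>33 69.58429928120239 n 1
scene 30 17 maxr 32.975410713160905 z at r>33 90.6109476133349 n 1
scene 40 16 maxr 33.35725016950467 z at r>33 92.33965373318887 n 2
scene 50 21 maxr 33.53279430751248 z at r>33 75.94955471519326 n 2
scene 60 18 maxr 32.634032367290466 z at r>33 None n 0
scene 70 17 maxr 32.77818625337654 z at r>33 70.6389065622321 n 1
scene 80 15 maxr 32.43887417368484 z at r>33 None n 0
scene 90 16 maxr 32.349033096118056 z at r>33 93.18727456822653 n 1
scene 100 14 maxr 31.93644763139383 z at r>33 None n 0
scene 110 10 maxr 31.570931713058588 z at r>33 None n 0
scene 120 10 maxr 30.48987170318671 z at r>33 None n 0
scene 130 6 maxr 30.381802248355104 z at r>33 None n 0
top 50 4 maxr 28.32322612277173 z at r>33 None n 0
top 60 5 maxr 28.602851260853367 z at r>33 None n 0
top 70 6 maxr 28.414543632210282 z at r>33 None n 0
top 80 7 maxr 28.8322264183085 z at r>33 None n 0
top 90 7 maxr 28.815883396299526 z at r>33 None n 0
top 100 9 maxr 29.035016817728316 z at r>33 None n 0
top 110 8 maxr 29.315392155051704 z at r>33 None n 0
top 120 9 maxr 29.81798917253172 z at r>33 None n 0
top 130 9 maxr 29.87619429379508 z at r>33 None n 0
top 140 9 maxr 29.722042010272627 z at r>33 None n 0
top 150 8 maxr 30.267951716772522 z at r>33 None n 0
top 160 5 maxr 30.157419939589857 z at r>33 None n 0
```

View pics/s2.png

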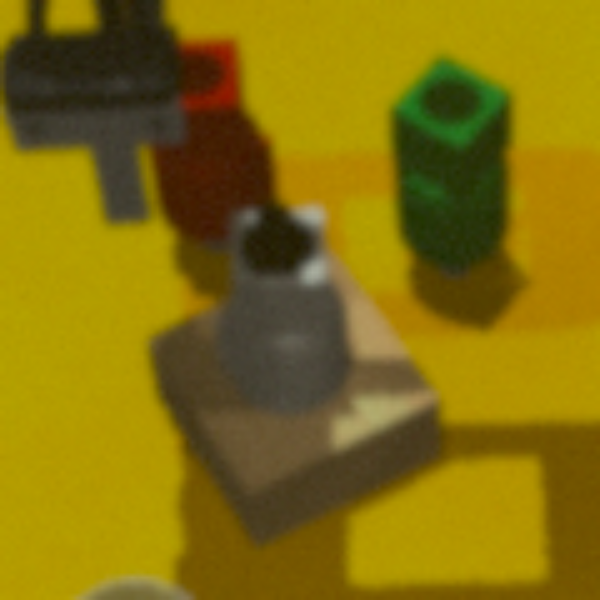

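The front of the jar is smooth. The depth shows a 35 mm radius only at −20 to −30°, so the rib, and with it the key, is at about −26°. Next I grip the neck.

```bash
python3 -m handwheel '[0,0,0,3.2,0,0,0.8, 0,0,0,3.15,0,0,0.8, 0,0,0,0,0,3,0.8, 0,0,0,0,0,0,0.8, 0,0,0,0,0,0,0.8]' >/dev/null
python3 -c "
from h import *
plan(587.4,-207.1,215,64.5)"
```

```text
t 9.78 pos [ 586.7 -206.7  301.5] yaw 64.59 axis z [ 7.e-04 -4.e-04 -1.e+00] F [-0.3  0.3 -0.6] open 74.8 grip 0.0
turn wz 0.09 then shift cm [-0.08 -0.01  8.65] norm 8.65
```

```bash
python3 -m handwheel '[0,0,0,-0.06,0,4,0.8, 0,0,0,0,0,3,0.8, 0,0,0,0,0,1.6,0.8, 0,0,0,0,0,0,0.8,0,0,0,0,0,0,0,0,0,0,0,0,0,0, 0,0,0,0,0,0,0,0,0,0,0,0,0,0]' 45
python3 -c "
from h import *
plan(587.4,-207.1,215,64.5)"
```

```text
t: 10.78
tool_pos: [587.5, -207.2, 215.5]
orientation: [0.691, 3.063, -0.001]
wrist_force: [0.1, -0.4, 1.5]
opening: 43.7
gripper_force: 45.0
t 10.78 pos [ 587.5 -207.2  215.5] yaw 64.59 axis z [ 0.0011 -0.001  -1.    ] F [ 0.1 -0.4  1.5] open 43.7 grip 45.0
turn wz 0.09 then shift cm [0.01 0.01 0.05] norm 0.05
```

Gripped at 43.7 mm. I lift to TCP z of about 340.

```bash
python3 -m handwheel '[0,0,0,0,0,-1,0,0,0,0,0,0,-2.5,0,0,0,0,0,0,-3,0,0,0,0,0,0,-3,0,0,0,0,0,0,-3,0,0,0,0,0,0,0,0]'
python3 - <<'E'
from h import *
plan(510.5,282,330,90)
for c in("top","scene"):
    im,d=robot.grab_frame(c)
    for n in("jar_key","hub","hub_slot"):
        for r in robot.pinpoint(c,n)[:3]:print(c,n,round(r["score"],2),np.round(r["point"],1))
E
```

```text
t: 11.52
tool_pos: [588.2, -207.3, 342.7]
orientation: [0.69, 3.059, -0.002]
wrist_force: [1.0, 0.5, -3.9]
opening: 43.8
gripper_force: 45.0
t 11.53 pos [ 588.2 -207.3  342.7] yaw 64.59 axis z [ 0.0053 -0.0026 -1.    ] F [ 1.   0.5 -3.9] open 43.8 grip 45.0
turn wz -25.41 then shift cm [ 7.78 48.94  1.1 ] norm 49.56
top jar_key 0.53 [ 553.6 -330.9    8.3]
top hub 0.93 [511.5 283.1  77.5]
top hub_slot 0.73 [526.  279.9  80.2]
scene jar_key 0.9 [ 472.9 -266.5   12.7]
scene jar_key 0.82 [ 601.2 -212.5  147.5]
scene jar_key 0.52 [ 557.3 -326.8   16.6]
scene hub 0.74 [513.5 286.1  78.7]
scene hub_slot 0.47 [ 580.  -207.4  133.2]
```

```bash
python3 -m handwheel '[0,0,-8.5,0,0,0,0,0,0,-8.5,0,0,0,0,0,0,-8.4,0,0,0,0,0,0,0,-1.4,5,0,0,0,0,0,-1.4,6,0,0,0,0,0,-1.4,6,0,0,0,0,0,0,6,0,0,0,0,0,0,6,0,0]'
python3 -m handwheel '[0,0,0,0,6,0,0,0,0,0,0,6,0,0,0,0,0,0,5,0,0,0,0,0,0,3,0,0,0,0,0,0,0,0,0,0,0,0,0,0,0,0]' >/dev/null
python3 - <<'E'
from h import *
plan(510.5,282,330,90)
im,d=robot.grab_frame("wrist");save("w4",im);P=cloud("wrist",d);np.save("w4P.npy",P)
for n in("hub","hub_slot","jar_key"):
  for r in robot.pinpoint("wrist",n)[:2]:print(n,round(r["score"],2),np.round(r["point"],1))
P=P.reshape(-1,3)
q=P[(np.hypot(P[:,0]-511,P[:,1]-282)<36)&(P[:,2]>75)&(P[:,2]<84)].astype(np.float32)
c,_=cv2.minEnclosingCircle(q[:,:2]);print(len(q),q.mean(0),c,_,cv2.minAreaRect(q[:,:2]))
q=P[(np.hypot(P[:,0]-511,P[:,1]-282)<140)&(P[:,2]>46)&(P[:,2]<54)].astype(np.float32);print(cv2.minAreaRect(q[:,:2]))
E
```

```text
t: 12.92
tool_pos: [629.1, 85.0, 339.0]
orientation: [-0.001, -3.141, -0.0]
wrist_force: [0.8, -0.6, -3.3]
opening: 43.9
gripper_force: 45.0
t 13.68 pos [629.2 282.6 338.9] yaw 89.98 axis z [-0.001  -0.0011 -1.    ] F [ 0.  -0.5 -4.1] open 43.7 grip 45.0
turn wz -0.02 then shift cm [11.87 -0.06  0.91] norm 11.91
hub 0.61 [511.6 281.   81.2]
hub_slot 0.58 [531.  275.9  78.8]Traceback (most recent call last):
  File "<stdin>", line 8, in <module>
cv2.error: OpenCV(4.12.0) /io/opencv/modules/imgproc/src/shapedescr.cpp:201: error: (-215:Assertion failed) count >= 0 && (depth == CV_32F || depth == CV_32S) in function 'minEnclosingCircle'
```

View pics/w4.png

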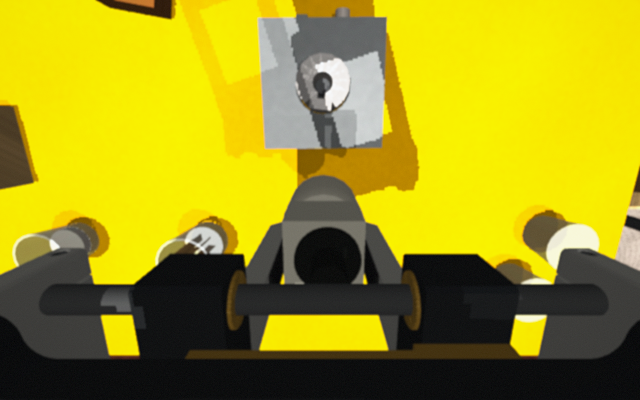

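The wrist view shows the hub at (322,82) with its slot pointing down the image (world +x). The stoppered jar is in the hand at (325,235). I measure the hub centre and slot angle.

Run:
```python
from h import *
np.set_printoptions(precision=1,suppress=True)
P=np.load("w4P.npy").reshape(-1,3)
D=np.hypot(P[:,0]-511,P[:,1]-282)
q=np.ascontiguousarray(P[(D<36)&(P[:,2]>75)&(P[:,2]<84)][:,:2],np.float32)
c,r=cv2.minEnclosingCircle(q);print(len(q),c,r,cv2.minAreaRect(q))
s=np.ascontiguousarray(P[(D<140)&(P[:,2]>46)&(P[:,2]<54)][:,:2],np.float32);print(cv2.minAreaRect(s))
# from inverse: image of top face, then holes
from collections import defaultdict
im=cv2.cvtColor(cv2.imread("pics/w4.png"),cv2.COLOR_BGR2GRAY)
def rect(cam,im,c,z=80,s=4,n=200):
    g=np.array([[proj(cam,(c[0]+(n/2-i)/s,c[1]+(n/2-j)/s,z)) for j in range(n)] for i in range(n)],np.float32) if False else None
    src=np.float32([proj(cam,(c[0]+a*25,c[1]+b*25,z)) for a,b in((1,1),(1,-1),(-1,-1),(-1,1))])
    H=cv2.getPerspectiveTransform(src,np.float32([(0,0),(n,0),(n,n),(0,n)]))
    return cv2.warpPerspective(im,H,(n,n),flags=cv2.INTER_CUBIC)
A=rect("wrist",im,(511,282))
B=rect("top",cv2.cvtColor(cv2.imread("pics/top0.png"),cv2.COLOR_BGR2GRAY),(511,282))
cv2.imwrite("pics/rect.png",cv2.resize(np.hstack([A,B]),(800,400)))
zz=P[:,2].reshape(400,640)
for cam,PP in(("wrist",P),("top",cloud("top",np.load("topd.npy")).reshape(-1,3))):
    for (cx,cy) in((510.6,281.6),):
        d=PP[:,:2]-[cx,cy];rr=np.hypot(*d.T);m=(rr<19)&(PP[:,2]<76);k=d[m]
        print(cam,m.sum(),k.mean(0) if m.sum() else 0, np.degrees(np.arctan2(k[:,1],k[:,0]))[rr[m]>12.5])
```

```text
2028 (511.96356201171875, 281.1901550292969) 30.86644744873047 ((510.886962890625, 281.29949951171875), (59.84053039550781, 58.99514389038086), 84.46499633789062)
((511.18609619140625, 281.2663879394531), (150.59910583496094, 150.33180236816406), 0.45520296692848206)
wrist 374 [-1.6 -0.7] [-28.1 -22.6 -26.5]
top 108 [1.7 6. ] [   6.1    5.     3.9    6.7    9.3    6.3    9.5   10.3  -21.7    9.8
    8.8 -165.8  177.8]
```

View pics/rect.png

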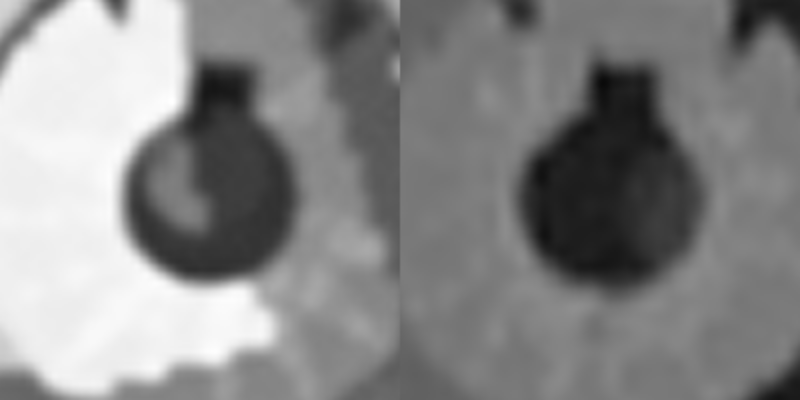

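Rectified views (left wrist, right top): the bore centre is at about (210,193) and the slot centreline at about (226,90). That puts the slot at about −8° and the bore at about (511.3, 281.1).

Run:
```python
from h import *
P=np.load("w4P.npy").reshape(-1,3)
o=robot.observe();M=R.from_rotvec(o["orientation"]).as_matrix();q=(P-o["tool_pos"])@M
for a,b in((30,38),(53,58),(58.5,63)):
    s=np.ascontiguousarray(q[(np.abs(q[:,0])<32)&(np.abs(q[:,1])<32)&(q[:,2]>a)&(q[:,2]<b)],np.float32)
    if len(s):print(a,len(s),np.median(s[:,2]),s.min(0),s.max(0))
plan(511.3,281.1,300,82)
```

```text
30 1157 35.307064 [ -0.48130557 -31.992046    30.004866  ] [10.772528 31.90773  37.9962  ]
53 2027 57.157833 [-12.352605 -31.618025  53.08089 ] [19.073715 31.92956  57.999657]
58.5 2282 61.22863 [-15.2036   -31.886168  58.5002  ] [22.372934 31.902615 62.98931 ]
t 13.88 pos [629.6 281.8 339.7] yaw 89.89 axis z [-1.e-04 -3.e-04 -1.e+00] F [-0.5 -0.3 -3.5] open 43.9 grip 45.0
turn wz 7.89 then shift cm [11.7  -1.71  3.97] norm 12.48
```

```bash
python3 -m handwheel '[0,0,7.9,0,0,0,0,0,0,0,4,-0.6,0,0,0,0,0,4,-0.6,0,0,0,0,0,3.7,-0.5,0,0,0,0,0,0,0,4,0,0,0,0,0,0,0,0,0,0,0,0,0,0,0]' >/dev/null
python3 -c "
from h import *
plan(511.6,281.1,270,82)"
```

```text
t 14.75 pos [511.9 282.  300.7] yaw 82.03 axis z [ 1.2e-03  4.0e-04 -1.0e+00] F [-0.3  0.4 -2.6] open 43.9 grip 45.0
turn wz 0.03 then shift cm [ 0.02 -0.1   3.07] norm 3.07
```

```bash
python3 -m handwheel '[0,0,0,0.02,-0.08,1,0,0,0,0,0,0,0.8,0,0,0,0,0,0,0.6,0,0,0,0,0,0,0.4,0,0,0,0,0,0,0.2,0,0,0,0,0,0,0,0]'
python3 -c "
from h import *
plan(511.5,281.1,270,82)"
```

```text
t: 15.5
tool_pos: [510.7, 281.6, 269.6]
orientation: [-0.217, -3.134, 0.0]
wrist_force: [0.4, 0.1, -3.8]
opening: 44.2
gripper_force: 45.0
t 15.5 pos [510.7 281.6 269.6] yaw 82.09 axis z [-1.e-04 -0.e+00 -1.e+00] F [ 0.4  0.1 -3.8] open 44.2 grip 45.0
turn wz 0.09 then shift cm [-0.08 -0.04 -0.04] norm 0.1
```

Tip about 10 mm into the bore with no contact. I push on past the key depth.

```bash
python3 -m handwheel '[0,0,0,0,0,0.3,0,0,0,0,0,0,0.3,0,0,0,0,0,0,0.2,0,0,0,0,0,0,0,0]'
python3 -c "
from h import *
plan(511.3,281.1,262,82);print(robot.observe()['ft_torque'])"
```

```text
t: 16.0
tool_pos: [510.6, 281.5, 261.3]
orientation: [-0.217, -3.134, 0.0]
wrist_force: [0.1, -0.8, -3.9]
opening: 44.3
gripper_force: 45.0
t 16.0 pos [510.6 281.5 261.3] yaw 82.09 axis z [-6.e-04 -2.e-04 -1.e+00] F [ 0.1 -0.8 -3.9] open 44.3 grip 45.0
turn wz 0.09 then shift cm [-0.07 -0.03 -0.07] norm 0.11
[-0.00916852  0.01788669 -0.04495542]
```

The key is in the slot: 19 mm deep with no force. I continue to home.

```bash
python3 -m handwheel '[0,0,0,0,0,0.5,0,0,0,0,0,0,0.5,0,0,0,0,0,0,0.4,0,0,0,0,0,0,0.3,0,0,0,0,0,0,0.2,0,0,0,0,0,0,0,0]' 60
python3 -c "
from h import *
plan(511.3,281.1,240,82)"
```

```text
t: 16.75
tool_pos: [510.8, 281.6, 243.8]
orientation: [0.217, 3.134, -0.0]
wrist_force: [-2.0, -1.7, 5.5]
opening: 43.5
gripper_force: 60.0
t 16.75 pos [510.8 281.6 243.8] yaw 82.09 axis z [ 4.e-04 -1.e-04 -1.e+00] F [-2.  -1.7  5.5] open 43.5 grip 60.0
turn wz 0.09 then shift cm [-0.05 -0.04  0.38] norm 0.39
```

```bash
python3 -m handwheel '[0,0,0,0,0,0.2,0,0,0,0,0,0,0.15,0,0,0,0,0,0,0,0,0,0,0,0,0,0,0]';python3 -m handwheel '[0,0,0,0,0,0.15,0,0,0,0,0,0,0,0,0,0,0,0,0,0,0]'
```

```text
t: 17.25
tool_pos: [510.9, 281.6, 241.0]
orientation: [0.217, 3.133, -0.0]
wrist_force: [-4.0, -2.0, 8.5]
opening: 43.8
gripper_force: 60.0
t: 17.62
tool_pos: [510.9, 281.6, 240.4]
orientation: [0.216, 3.133, -0.0]
wrist_force: [-4.8, -2.4, 11.6]
opening: 43.7
gripper_force: 60.0
```

```bash
python3 -m handwheel '[0,0,0,0.05,-0.03,0.1,0,0,0,0,0,0,0.1,0,0,0,0,0,0,0,0,0,0,0,0,0,0,0]';python3 -m handwheel '[0,0,0,0,0,0.2,0,0,0,0,0,0,0,0,0,0,0,0,0,0,0]'
```

```text
t: 18.12
tool_pos: [510.8, 281.5, 240.3]
orientation: [0.216, 3.132, 0.001]
wrist_force: [-6.7, -3.8, 19.5]
opening: 44.0
gripper_force: 60.0
t: 18.5
tool_pos: [510.8, 281.5, 240.3]
orientation: [0.216, 3.132, 0.001]
wrist_force: [-10.2, -4.3, 27.3]
opening: 43.8
gripper_force: 60.0
```

The force rises while the height stays at 240.3, so the jar is at a hard stop. One last look to confirm.

Run:
```python
from h import *
im,d=robot.grab_frame("scene");u=proj("scene",(511,281,110)).astype(int)
save("fin",cv2.resize(im[u[1]-60:u[1]+60,u[0]-75:u[0]+75],(750,600),interpolation=cv2.INTER_CUBIC))
P=cloud("scene",d).reshape(-1,3);r=np.hypot(P[:,0]-511,P[:,1]-281)
q=P[(r<36)&(P[:,2]>100)&(P[:,2]<230)]
print("body/shoulder top z",np.histogram(q[:,2],bins=range(100,230,10)))
im,d=robot.grab_frame("wrist");P=cloud("wrist",d).reshape(-1,3);o=robot.observe()
k=P[(np.hypot(P[:,0]-511,P[:,1]-281)<30)&(P[:,2]<230)&(P[:,2]>170)];h,b=np.histogram(k[:,2],bins=range(170,230,2));print(dict(zip(b.tolist(),h.tolist())))
```

```text
body/shoulder top z (array([ 48,  52,  79,  84,  46,  54,  55, 127, 135,  14,  20,   4]), array([100, 110, 120, 130, 140, 150, 160, 170, 180, 190, 200, 210, 220]))
{170: 116, 172: 109, 174: 122, 176: 139, 178: 1497, 180: 541, 182: 1636, 184: 506, 186: 136, 188: 137, 190: 137, 192: 152, 194: 156, 196: 156, 198: 165, 200: 153, 202: 183, 204: 632, 206: 190, 208: 95, 210: 101, 212: 126, 214: 77, 216: 90, 218: 86, 220: 57, 222: 29, 224: 45, 226: 50}
```

View pics/fin.png

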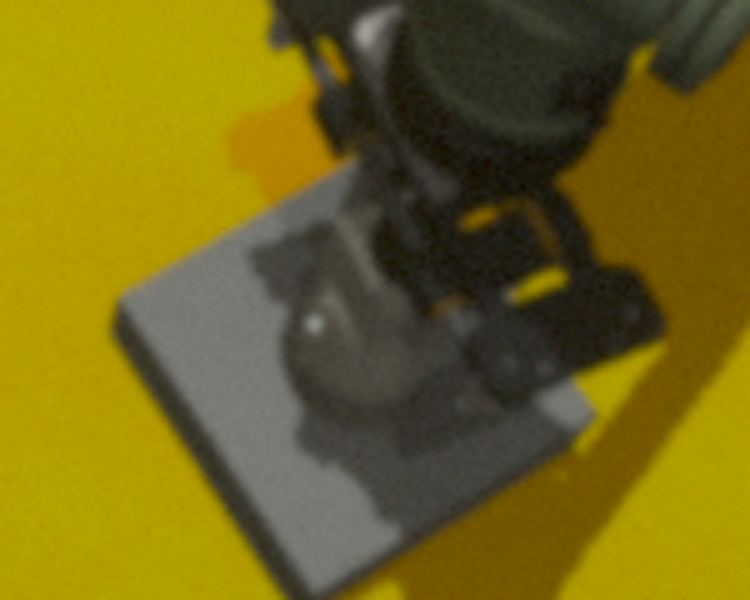

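```bash
python3 -m handwheel '[0,0,0,0,0,0,0,0,0,0,0,0,0,0,0,0,0,0,0,0,0,0,0,0,0,0,0,0]'
```

```text
t: 19.1
tool_pos: [510.8, 281.5, 240.3]
orientation: [0.216, 3.131, 0.001]
wrist_force: [-11.0, -6.1, 26.9]
opening: 43.8
gripper_force: 60.0
```

The jar body sits on the hub at (350,350). The wrist depth gives the rim at about 180, the flange at about 184 and the knob top at about 206, exactly the fully-home heights.

```bash
python3 -c "
from workcell import robot
print(robot.finish_job())"
```

```text
the job is handed in; nothing more can be done
None
```

The job is handed in: the stopper is fully in, and the jar is keyed into the hub, flush, still gripped and held down with about 27 N, at about 19 s of the 54 s allowed.

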